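# Start three sample timers in order

### The job

Start the three sample timers by pressing down the grey key on top of each with a fingertip, gently, until the key stays down: first the timer beside the flat glass dish, then the one beside the large beaker, last the one beside the small brown bottle. Leave the spare timer, which has no sample beside it, unpressed; grasp and lift nothing, and leave the timers, the samples and everything else standing where they are.

Things in the scene. Friction and masses are not known exactly. Their poses are not given: they have to be found in the camera images.
- timer_dish: the bench timer that stands beside the glass dish: a loose white round puck, 68 mm across, 32 mm high, about 0.3 kg, on a rubber foot, with a round grey push key (30 mm across) in the middle of its top, whose flat top stands 46 mm above the worktop; a small dark window marks its front. All four timers look the same. Origin at the centre of its underside, z up
- timer_dish_top (a point): centre of the top face of that timer's key (46 mm above the worktop while up); moves with the key
- timer_dish_key (a joint): how far that key is pressed, in m: 0 up, 0.010 at the bottom stop, where it is 36 mm above the worktop; it moves straight down against about 3 N of friction and stays where it is left (no spring); the bottom stop is a rubber cushion that yields a few mm more under 4 to 16 N and comes back
- timer_beaker: the bench timer that stands beside the large beaker: a loose white round puck, 68 mm across, 32 mm high, about 0.3 kg, on a rubber foot, with a round grey push key (30 mm across) in the middle of its top, whose flat top stands 46 mm above the worktop; a small dark window marks its front. All four timers look the same. Origin at the centre of its underside, z up
- timer_beaker_top (a point): centre of the top face of that timer's key (46 mm above the worktop while up); moves with the key
- timer_beaker_key (a joint): how far that key is pressed, in m: 0 up, 0.010 at the bottom stop, where it is 36 mm above the worktop; it moves straight down against about 3 N of friction and stays where it is left (no spring); the bottom stop is a rubber cushion that yields a few mm more under 4 to 16 N and comes back
- timer_bottle: the bench timer that stands beside the small brown bottle: a loose white round puck, 68 mm across, 32 mm high, about 0.3 kg, on a rubber foot, with a round grey push key (30 mm across) in the middle of its top, whose flat top stands 46 mm above the worktop; a small dark window marks its front. All four timers look the same. Origin at the centre of its underside, z up
- timer_bottle_top (a point): centre of the top face of that timer's key (46 mm above the worktop while up); moves with the key
- timer_bottle_key (a joint): how far that key is pressed, in m: 0 up, 0.010 at the bottom stop, where it is 36 mm above the worktop; it moves straight down against about 3 N of friction and stays where it is left (no spring); the bottom stop is a rubber cushion that yields a few mm more under 4 to 16 N and comes back
- timer_spare: a fourth timer of the same kind with no sample beside it, not needed; origin at the centre of its underside
- timer_spare_key (a joint): how far the spare timer's key is pressed, in m: 0 up, 0.010 down
- dish: flat round lidded glass dish with orange contents, 93 mm across, 18 mm high, loose. It stands with its centre 100 to 115 mm to the left (+y) of its timer's centre, about level with it in x. Origin at the centre of its underside, z up
- beaker: large clear glass beaker, 71 mm across, 90 mm high, loose. It stands with its centre 100 to 115 mm to the left (+y) of its timer's centre, about level with it in x. Origin at the centre of its underside, z up
- bottle: small brown bottle with a white cap, 45 mm across, 93 mm high, loose. It stands with its centre 100 to 115 mm to the left (+y) of its timer's centre, about level with it in x. Origin at the centre of its underside, z up
- weight_100: bystander: loose brass check weight, 22 mm across, 38 mm high; origin at the centre of its underside
- weight_50: bystander: loose brass check weight, 18 mm across, 31 mm high; origin at the centre of its underside
- beaker_50: bystander: loose small glass beaker, 47 mm across, 56 mm high; origin at the centre of its underside
Things that resemble listed ones, but are neither listed nor needed, are in the scene too. What is shaped like the timer_bottle but blue is not meant.

How it is judged:
By the outcome, as a careful person would: the job done as asked, in the order asked, and still so for the second after the job is handed in, with the robot touching nothing.
It also fails if it takes over 56 s, if anything falls off the work surface, if the arm or the gripper's body presses on something with over 40 N, if the wrist force passes 120 N, or if a joint passes its speed limit or range.

### The arm

A 7-joint arm with a two-finger parallel gripper is mounted at the origin on a cart in front of the work surface, level with it; the furniture and walls round the work are solid. World frame = base frame: x ahead of the robot, y to its left, z up, the work surface at z = 0. Lengths are in m, angles in rad, forces in N, time in s.
With the tool pointing down it reaches from about 0.4 to 0.85 m from the base axis. Payload 4.5 kg.
Tool frame: the origin (TCP) lies midway between the tips of the shut fingers; the grasp point (between the pads) lies 19 mm behind it; z points along the fingers, y is the line along which they close (so a half turn about z gives the same grasp; the last joint's range is limited). The gripper opens to 88 mm and grips with 3 to 60 N. Pads are 18 mm wide; open, the fingers measure 123 mm over their backs; the gripper's body (75 mm by 187 mm) begins 45 mm behind the grasp point.
Start: joints at [1.241, 0.689, -0.195, 1.565, 0.157, 0.902, -0.215], TCP at [0.222, -0.584, 0.239] pointing down, gripper open.
Joint ranges: [-3.01, 3.01], [-0.46, 2.08], [-1.47, 1.51], [0.13, 2.56], [-1, 4.14], [0.04, 2.09], [-2.66, 2.66]. Speed limits (rad/s): [2.57, 2.57, 3.14, 3.14, 3.14, 3.14, 3.14].

### API

Orientations are given as a unit quaternion [w, x, y, z].
In Python, from rig import read_state, get_image, sign_off, cut_out, spot_point gives the robot as it stands. The module is installed in compiled form; this text tells all that it offers.
- The arm moves only by the tool servo_tool, never from a script. Its argument "plan" is a list of rows, each an object with "translation": the shift along the tool's x, y, z in mm, a list of three; "twist": the turn, a rotation vector about the tool's x, y, z in rad, a list of three; "claw": the closure, from 0 (fully open) to 1 (shut). A call has 1 to 5 rows; each row is the pose to reach, as a shift and turn from the pose commanded when the call began, along the tool's axes at that moment; what a row does not reach only later rows make up. A row lasts 1/10 s, in which the tool goes at most 50 mm and 8.59 degrees, less where a joint would pass 70% of its speed; a pose out of reach is approached as far as the arm can. A call with a gripper value outside its range is refused whole. The fingers move at their own pace and stop on an object; "squeeze" is the grip in N (left out, the last holds). Time passes only in rows, so rows that repeat a pose let the fingers close. It gives the time, the measured TCP pose, the force, the opening and the grip force at its end, in the units of the state.
- read_state(): the state, without advancing time (a new reading comes with each control period).
- get_image(name): name is "side" or "top" or "wrist"; returns a dict with "img" (480x640x3 uint8, blue, green, red), "z_map" (480x640 float32, m along the optical axis (not along the pixel's ray), 0 where there is no reading), "fovy" (degrees; the focal length in pixels is half the picture's height over the tangent of half this angle, whatever the lens; pixels are square), "cx", "cy" (the principal point, pixels), "T" (4x4, takes a point from camera to world coordinates); the wrist camera has in their place "hand_eye" (4x4, takes a point from camera to tool coordinates, whose origin is the TCP and whose axes are the flange's). Camera axes: x right, y down, z forward; pixel columns grow to the right and rows downward; lengths in m; the calibration is good to about 2 mm. A picture is of the moment at which its call begins: read the wrist's pose just before it.
- sign_off(): hands the job in; it is judged then, once.
Trained networks look in a picture, given as the dict that the camera call returned (one of the last four; its "shot" number tells which), for a name from the list of things; names that differ only in an ending like _2 or _b are one class to them, and where a whole thing is asked for, a point or a joint stands for the part that bears it (a point fixed in the world has none). Each returns a list of dicts, best first, with "p" (0 to 1); they miss things now and then, are a little off and sometimes report something else, mostly with a low value. They report only what shows in the picture. A call takes as long as a camera call. They do not tell look-alikes from the thing itself.
- cut_out(label, picture): "region" (480x640 bool, what is visible of it) and "extent" ([left, top, right, bottom] in pixels, round what is visible of it).
- spot_point(label, picture): "xy" ([column, row] in pixels: a listed point, or the origin of a listed thing).
The state is a dict: "time": time; "q": joint angles; "joint_vel": joint speeds; "tau": joint torques, N m; "eef_pos": TCP position; "tool_rot": TCP orientation; "force": force on the tool from outside, world axes, zero at the start; "torque": the same for the moment, N m; "gripper_width": finger opening in m; "finger_force": force on a finger pad.
Only numpy, scipy, OpenCV 4.12 (cv2) and the standard library are available. Lean on these libraries where they do the work, as an engineer would, in place of code of your own. Each camera call takes 0.05 s, during which the arm holds its last target. There are 200 camera calls.

## Working session

There is one attempt and no reset: what is moved stays moved. The work goes in short steps, Python scripts to look and compute and a tool call to move; the robot and the scene stay as the last step left them, time stands still between calls to the robot, and variables do not carry over. Pictures are saved under pics/ and viewed, at most 10 in all, crops included, and the job is handed in when it is done.

Besides the shell and the picture viewer there is one more tool, called as name(argument=value, ...), one argument or row to a line, values as JSON. servo_tool: Moves the arm, as the interface text tells. Its arguments: {"type":"object","properties":{"plan":{"type":"array","items":{"type":"object","properties":{"translation":{"type":"array","items":{"type":"number"}},"twist":{"type":"array","items":{"type":"number"}},"claw":{"type":"number"}}}},"squeeze":{"type":"number"}},"required":["plan"]}

```bash
mkdir -p pics; cat > h.py <<'E'
import numpy as np,cv2
from rig import *
def K(p):
    return 240/np.tan(np.radians(p["fovy"])/2)
def pts(p,T=None):
    f=K(p);v,u=np.mgrid[:480,:640];z=p["z_map"]
    P=np.stack([(u-p["cx"])*z/f,(v-p["cy"])*z/f,z],-1)
    T=p["T"] if T is None else T
    return P@T[:3,:3].T+T[:3,3]
E
python3 - <<'E'
from h import *
s=read_state();print(s["time"],s["eef_pos"],s["tool_rot"],s["gripper_width"],s["force"])
for n in("top","side"):
    p=get_image(n);cv2.imwrite(f"pics/{n}.png",p["img"]);W=pts(p)
    print(n,p["T"].round(3).tolist(),p["fovy"])
    for l in("timer_dish","dish","beaker","bottle","timer_dish_top"):
        for r in cut_out(l,p):
            m=r["region"]&(p["z_map"]>0)
            print(l,round(r["p"],2),r["extent"],np.median(W[m],0).round(3) if m.any() else None)
E
```

```text
0.0 [ 0.22212386 -0.58354988  0.23794401] [-8.51327525e-04  9.83498798e-01  1.80912513e-01 -2.26293685e-04] 0.08823091029229592 [-0.52101149 -0.02360024 -0.05807163]
top [[0.002, -0.987, 0.159, 0.377], [-1.0, 0.002, 0.027, 0.001], [-0.027, -0.159, -0.987, 1.258], [0.0, 0.0, 0.0, 1.0]] 54.404643428752166
timer_dish 0.96 [238.4, 265.3, 264.9, 290.5] [0.471 0.193 0.031]
dish 0.89 [194.9, 260.4, 229.4, 292.8] [0.477 0.301 0.018]
dish 0.23 [273.4, 298.6, 300.0, 330.5] [0.374 0.108 0.032]
beaker 0.98 [354.9, 189.6, 384.6, 220.9] [ 0.659 -0.119  0.043]
beaker 0.6 [272.5, 302.6, 298.1, 330.1] [0.372 0.108 0.031]
beaker 0.53 [210.1, 207.2, 230.9, 229.3] [0.632 0.294 0.026]
bottle 0.66 [396.4, 294.0, 419.1, 312.1] [ 0.402 -0.209  0.068]
side [[0.988, -0.081, 0.13, 0.4], [-0.153, -0.536, 0.83, -1.104], [0.003, -0.841, -0.542, 0.791], [0.0, 0.0, 0.0, 1.0]] 48.158020983300176
timer_dish 0.73 [255.6, 208.1, 284.2, 230.2] [0.469 0.181 0.029]
dish 0.96 [251.6, 195.5, 281.7, 213.8] [0.472 0.293 0.017]
dish 0.34 [231.6, 231.1, 240.7, 240.7] [0.37  0.1   0.044]
beaker 0.69 [340.3, 249.7, 373.3, 299.1] [ 0.651 -0.141  0.059]
beaker 0.49 [298.2, 317.7, 303.7, 327.0] [ 0.507 -0.245  0.017]
beaker 0.47 [311.4, 188.1, 324.6, 201.9] [0.624 0.278 0.044]
bottle 0.71 [243.2, 289.1, 261.4, 335.3] [ 0.402 -0.233  0.05 ]
timer_dish_top 0.62 [262.9, 214.5, 274.7, 218.5] [0.469 0.187 0.044]
```

View pics/top.png

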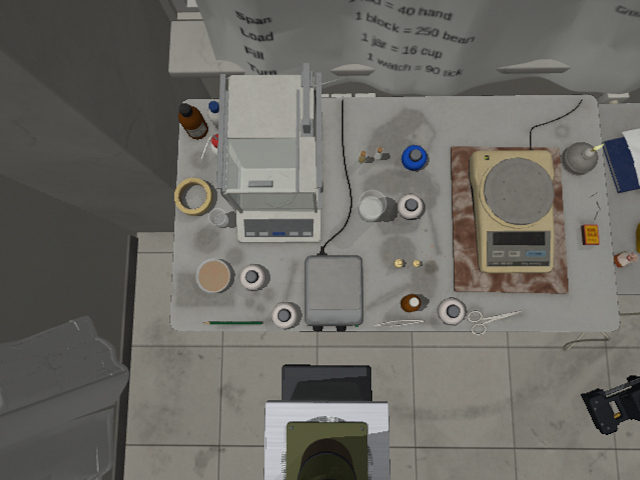

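View pics/side.png

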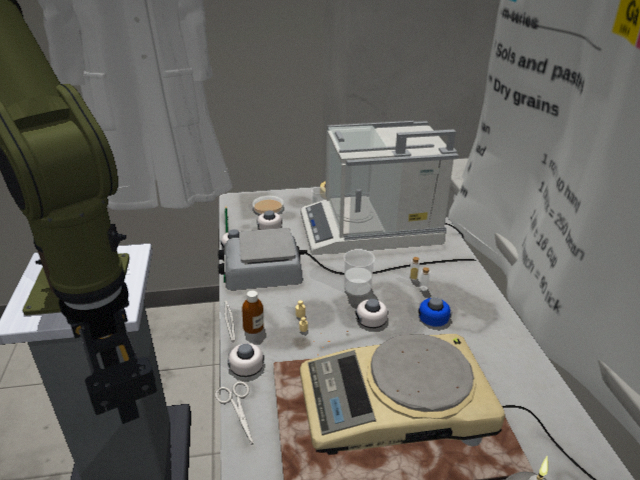

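The top view shows four timers:
- (254,277), right of the orange dish at (213,275): timer_dish.
- (411,206), right of the beaker at (373,206): timer_beaker.
- (452,310), right of the brown bottle at (411,302): timer_bottle.
- (286,315), with no sample beside it: the spare.

The blue look-alike is at (414,157). The crop below should confirm this, and I'll measure at the same time.

```bash
python3 - <<'E'
from h import *
p=get_image("top");W=pts(p);z=W[...,2]
for n,(u,v) in dict(dish=(254,276),beaker=(411,205),bottle=(452,309),spare=(286,314)).items():
    sl=np.s_[v-16:v+17,u-16:u+17]
    w=W[sl].reshape(-1,3);k=w[(w[:,2]>.038)&(w[:,2]<.055)];b=w[(w[:,2]>.02)&(w[:,2]<.038)]
    print(n,len(k),k.mean(0).round(4),((k.max(0)+k.min(0))/2).round(4),"body",((b.max(0)+b.min(0))/2).round(4),(b.max(0)-b.min(0)).round(3))
for n,(u0,v0,u1,v1) in dict(hot=(305,250,363,330),bal=(215,70,325,245),balpanel=(236,212,322,245),scale=(450,145,570,295),beaker=(355,190,386,222),bottle=(398,292,422,313)).items():
    w=W[v0:v1,u0:u1].reshape(-1,3);w=w[(w[:,2]>.02)]
    print(n,np.percentile(w,[1,99],axis=0).round(3).tolist())
c=cv2.resize(p["img"][150:335,180:480],(800,493),interpolation=cv2.INTER_CUBIC);cv2.imwrite("pics/crop.png",c)
E
```

```text
dish 105 [0.4722 0.1961 0.045 ] [0.4723 0.1964 0.0445] body [0.4726 0.1969 0.0289] [0.067 0.067 0.018]
beaker 104 [ 0.6623 -0.2259  0.0452] [ 0.6601 -0.2259  0.0449] body [ 0.6638 -0.2264  0.0289] [0.07  0.067 0.018]
bottle 112 [ 0.3835 -0.324   0.0455] [ 0.3803 -0.3258  0.0456] body [ 0.3843 -0.3239  0.0291] [0.069 0.066 0.017]
spare 104 [0.3726 0.1098 0.0457] [0.3732 0.1101 0.0461] body [0.3707 0.1105 0.0289] [0.07  0.066 0.018]
hot [[0.342, -0.092, 0.04], [0.526, 0.053, 0.092]]
bal [[0.566, 0.012, 0.032], [1.038, 0.284, 0.321]]
balpanel [[0.565, 0.015, 0.022], [0.641, 0.236, 0.058]]
scale [[0.481, -0.635, 0.035], [0.795, -0.38, 0.114]]
beaker [[0.622, -0.152, 0.025], [0.689, -0.086, 0.093]]
bottle [[0.382, -0.235, 0.024], [0.425, -0.166, 0.261]]
```

View pics/crop.png

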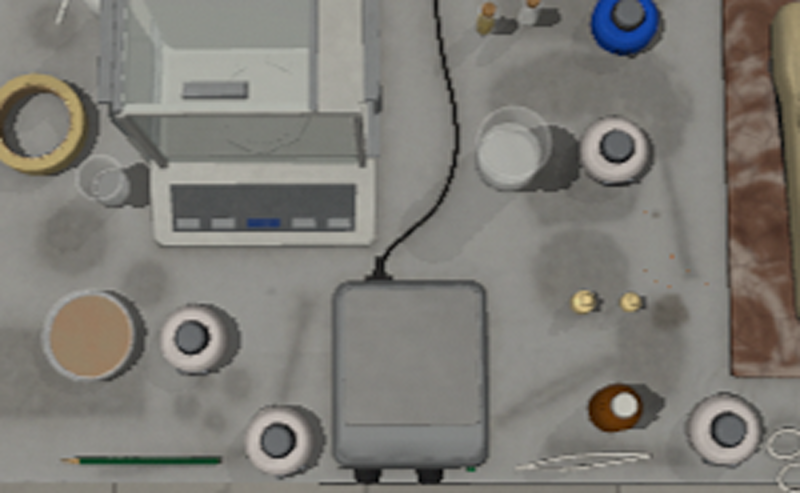

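The crop confirms the assignment: the dish timer is at about (193,338), the beaker timer at (618,148), the bottle timer at (729,428) and the spare at (278,440). I'll close the fingers and head for the dish timer.

servo_tool(
  plan=[
    {"translation":[332,-231,0],"twist":[0,0,0.364],"claw":1},
    {"translation":[332,-231,0],"twist":[0,0,0.364],"claw":1},
    {"translation":[332,-231,0],"twist":[0,0,0.364],"claw":1},
    {"translation":[332,-231,0],"twist":[0,0,0.364],"claw":1},
    {"translation":[332,-231,0],"twist":[0,0,0.364],"claw":1},
  ],
  squeeze=10,
)

```text
time: 1.15
eef_pos: [0.3644, -0.376, 0.239]
tool_rot: [0.0, 1.0, -0.0, 0.0]
force: [0.8, -0.1, 0.4]
gripper_width: 0.0501
finger_force: 0.0
```

```bash
cat > go.py <<'E'
import sys
from h import *
from scipy.spatial.transform import Rotation as R
# target x y z yaw -> translation mm, twist in tool axes
x,y,z,a=map(float,sys.argv[1:]);s=read_state()
w=s["tool_rot"];r=R.from_quat([w[1],w[2],w[3],w[0]])
t=R.from_euler("z",a)*R.from_euler("x",np.pi)
print("t",s["time"],"pos",s["eef_pos"].round(4),"F",np.round(s["force"],1),"w",s["gripper_width"],"q",np.round(s["q"],2))
print((r.inv().apply(np.array([x,y,z])-s["eef_pos"])*1000).round(1),(r.inv()*t).as_rotvec().round(3))
E
python3 go.py 0.46 0.10 0.22 0
```

```text
t 1.15 pos [ 0.3644 -0.376   0.239 ] F [ 0.8 -0.1  0.4] w 0.050148910661772746 q [ 0.76  0.55 -0.07  1.87  0.06  0.71 -0.91]
[  95.4 -476.    18.8] [ 0.001 -0.001 -0.   ]
```

servo_tool(
  plan=[
    {"translation":[110,-225,0],"twist":[0,0,0],"claw":1},
    {"translation":[110,-225,0],"twist":[0,0,0],"claw":1},
    {"translation":[110,-225,0],"twist":[0,0,0],"claw":1},
    {"translation":[110,-225,0],"twist":[0,0,0],"claw":1},
    {"translation":[110,-225,0],"twist":[0,0,0],"claw":1},
  ],
)

```text
time: 1.65
eef_pos: [0.4741, -0.1512, 0.239]
tool_rot: [0.0, 1.0, -0.0, 0.0]
force: [0.8, -0.4, 0.1]
gripper_width: 0.0105
finger_force: 0.0
```

servo_tool(
  plan=[
    {"translation":[0,-250,80],"twist":[0,0,0],"claw":1},
    {"translation":[0,-250,80],"twist":[0,0,0],"claw":1},
    {"translation":[0,-250,80],"twist":[0,0,0],"claw":1},
    {"translation":[0,-250,80],"twist":[0,0,0],"claw":1},
    {"translation":[0,-250,80],"twist":[0,0,0],"claw":1},
  ],
)

```text
time: 2.15
eef_pos: [0.4734, 0.087, 0.1622]
tool_rot: [-0.0, 1.0, -0.0, 0.001]
force: [0.6, 0.1, -0.0]
gripper_width: 0.0002
finger_force: 0.0
```

```bash
python3 go.py 0.472 0.196 0.15 0
```

```text
t 2.15 pos [0.4734 0.087  0.1622] F [ 0.6  0.1 -0. ] w 0.00020124929120414838 q [-0.29  0.63  0.02  2.07 -0.02  0.43 -1.83]
[  -1.5 -109.    12.2] [-0.    -0.001 -0.   ]
```

servo_tool(
  plan=[
    {"translation":[-2,-100,30],"twist":[0,0,0],"claw":1},
    {"translation":[-2,-100,30],"twist":[0,0,0],"claw":1},
    {"translation":[-2,-100,30],"twist":[0,0,0],"claw":1},
    {"translation":[-2,-100,30],"twist":[0,0,0],"claw":1},
  ],
)

```text
time: 2.55
eef_pos: [0.4708, 0.1869, 0.1321]
tool_rot: [-0.0, 1.0, 0.002, -0.0]
force: [0.1, -1.2, 0.3]
gripper_width: 0.0003
finger_force: 0.0
```

```bash
cat > look.py <<'E'
import sys
from h import *
from scipy.spatial.transform import Rotation as R
s=read_state();p=get_image("wrist");w=s["tool_rot"]
T=np.eye(4);T[:3,:3]=R.from_quat([w[1],w[2],w[3],w[0]]).as_matrix();T[:3,3]=s["eef_pos"]
W=pts(p,T@p["hand_eye"]);z=W[...,2]
gx,gy=float(sys.argv[1]),float(sys.argv[2])
near=np.hypot(W[...,0]-gx,W[...,1]-gy)<.05
g=p["img"].astype(int)
for lo,hi,n in((.038 if len(sys.argv)<5 else .034,.052,"key"),(.015,.031,"body")):
    k=W[near&(z>lo)&(z<hi)&(p["z_map"]>0)]
    if len(k):
        c,r=cv2.minEnclosingCircle(k[:,:2].astype(np.float32).reshape(-1,1,2)*1000)
        print(n,len(k),"mean",k.mean(0).round(4),"zmed",np.median(k[:,2]).round(4),"circ mm",np.round(c,1),round(r,1))
for r in spot_point("timer_dish_top",p)[:3]: 
    u,v=np.round(r["xy"]).astype(int);print("net",r["p"],r["xy"],W[v,u].round(4))
if sys.argv[3]!="0": cv2.imwrite("pics/"+sys.argv[3]+".png",p["img"])
E
python3 look.py .472 .196 w1; python3 go.py .472 .196 .06 0
```

```text
key 1412 mean [0.4739 0.195  0.0468] zmed 0.0472 circ mm [472.6 195.1] 14.9
body 1302 mean [0.4825 0.1935 0.0273] zmed 0.028 circ mm [471.9 195.2] 36.1
net 0.71 [301.9, 244.2] [0.4719 0.194  0.0472]
t 2.65 pos [0.4716 0.1834 0.1328] F [-0.2 -0.6  0.5] w 0.00047031277323313244 q [-0.49  0.71  0.04  2.02 -0.06  0.41 -1.97]
[  0.3 -12.7  72.8] [ 0.001 -0.    -0.002]
```

View pics/w1.png

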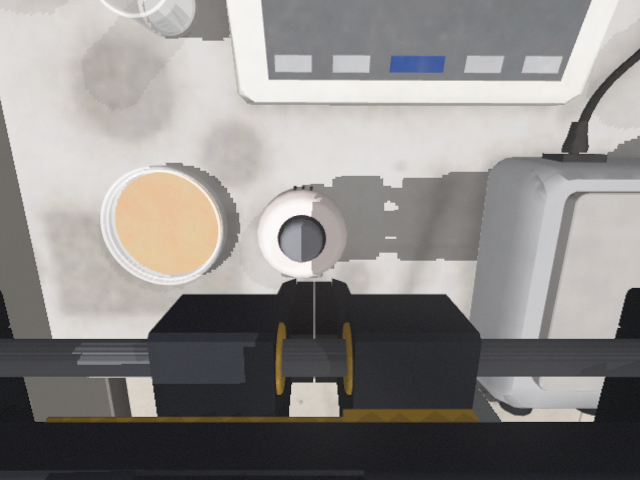

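The wrist view shows the timer's key at (301,240), with the dish to its left at (163,225). The key is at (0.472, 0.195), so I'll descend to just above it.

servo_tool(
  plan=[
    {"translation":[0,-11,0],"twist":[0,0,0],"claw":1},
    {"translation":[0,-11,40],"twist":[0,0,0],"claw":1},
    {"translation":[0,-11,72],"twist":[0,0,0],"claw":1},
    {"translation":[0,-11,72],"twist":[0,0,0],"claw":1},
  ],
)

```text
time: 3.05
eef_pos: [0.4696, 0.1945, 0.058]
tool_rot: [0.001, 1.0, -0.001, -0.003]
force: [-0.1, -0.0, -0.4]
gripper_width: 0.0008
finger_force: 0.0
```

```bash
python3 go.py .472 .195 .046 0
```

```text
t 3.05 pos [0.4696 0.1945 0.058 ] F [-0.1 -0.  -0.4] w 0.0007946799626981322 q [-0.5   0.85  0.02  2.04 -0.08  0.25 -1.98]
[ 2.4 -0.6 12. ] [ 0.003  0.005 -0.002]
```

servo_tool(
  plan=[
    {"translation":[1,0,4],"twist":[0,0,0],"claw":1},
    {"translation":[1,0,8],"twist":[0,0,0],"claw":1},
    {"translation":[1,0,11],"twist":[0,0,0],"claw":1},
    {"translation":[1,0,14],"twist":[0,0,0],"claw":1},
    {"translation":[1,0,16],"twist":[0,0,0],"claw":1},
  ],
)

```text
time: 3.55
eef_pos: [0.4728, 0.1962, 0.045]
tool_rot: [-0.0, 1.0, -0.0, 0.001]
force: [0.3, -0.1, 2.9]
gripper_width: 0.0007
finger_force: 1.6
```

servo_tool(
  plan=[
    {"translation":[0,0,2],"twist":[0,0,0],"claw":1},
    {"translation":[0,0,4],"twist":[0,0,0],"claw":1},
    {"translation":[0,0,4],"twist":[0,0,0],"claw":1},
  ],
)

```text
time: 3.85
eef_pos: [0.4726, 0.1962, 0.0404]
tool_rot: [-0.0, 1.0, -0.0, 0.0]
force: [0.7, -0.5, 1.0]
gripper_width: 0.0006
finger_force: 0.5
```

servo_tool(
  plan=[
    {"translation":[0,0,1],"twist":[0,0,0],"claw":1},
    {"translation":[0,0,2],"twist":[0,0,0],"claw":1},
    {"translation":[0,0,3],"twist":[0,0,0],"claw":1},
    {"translation":[0,0,3],"twist":[0,0,0],"claw":1},
  ],
)

```text
time: 4.25
eef_pos: [0.4725, 0.1961, 0.0374]
tool_rot: [-0.0, 1.0, -0.0, 0.0]
force: [1.1, 0.3, 1.2]
gripper_width: 0.0005
finger_force: 0.8
```

servo_tool(
  plan=[
    {"translation":[0,0,1],"twist":[0,0,0],"claw":1},
    {"translation":[0,0,2],"twist":[0,0,0],"claw":1},
    {"translation":[0,0,2],"twist":[0,0,0],"claw":1},
  ],
)

```text
time: 4.55
eef_pos: [0.4725, 0.1961, 0.0356]
tool_rot: [-0.0, 1.0, -0.0, 0.0]
force: [1.1, -0.1, 4.5]
gripper_width: 0.0004
finger_force: 2.7
```

servo_tool(
  plan=[
    {"translation":[0,0,1],"twist":[0,0,0],"claw":1},
    {"translation":[0,0,2],"twist":[0,0,0],"claw":1},
    {"translation":[0,0,2],"twist":[0,0,0],"claw":1},
  ],
)

```text
time: 4.85
eef_pos: [0.4725, 0.1961, 0.0339]
tool_rot: [-0.0, 1.0, -0.0, 0.0]
force: [-0.4, 0.9, 7.6]
gripper_width: 0.0005
finger_force: 4.3
```

That is on the cushion at 7.6 N. I'll lift off straight up and check.

servo_tool(
  plan=[
    {"translation":[0,0,-4],"twist":[0,0,0],"claw":1},
    {"translation":[0,0,-30],"twist":[0,0,0],"claw":1},
    {"translation":[0,0,-70],"twist":[0,0,0],"claw":1},
    {"translation":[0,0,-100],"twist":[0,0,0],"claw":1},
    {"translation":[0,0,-120],"twist":[0,0,0],"claw":1},
  ],
)

```text
time: 5.35
eef_pos: [0.4718, 0.1958, 0.155]
tool_rot: [0.0, 1.0, -0.0, -0.0]
force: [-0.0, 0.4, 0.3]
gripper_width: 0.0004
finger_force: 0.0
```

```bash
python3 look.py .472 .196 0 1; python3 go.py .55 -0.08 .22 -1.2
```

```text
key 1948 mean [0.4734 0.1948 0.0359] zmed 0.0354 circ mm [472.9 195.1] 27.7
body 1130 mean [0.4814 0.1951 0.0273] zmed 0.028 circ mm [471.6 195.4] 36.3
net 0.65 [313.6, 233.5] [0.4717 0.1947 0.0376]
t 5.45 pos [0.4729 0.1963 0.1554] F [ 0.4  0.1 -0.7] w 0.00044140730379241125 q [-0.51  0.67  0.05  1.99 -0.07  0.47 -1.99]
[ 77.4 276.2 -64.7] [-0.003 -0.002  1.2  ]
```

Key at about 36 mm and the puck hasn't moved. Next is the beaker timer, going round the balance.

servo_tool(
  plan=[
    {"translation":[-10,300,-50],"twist":[0,0,0],"claw":1},
    {"translation":[-10,300,-50],"twist":[0,0,0.15],"claw":1},
    {"translation":[-10,300,-50],"twist":[0,0,0.3],"claw":1},
    {"translation":[-10,300,-50],"twist":[0,0,0.45],"claw":1},
    {"translation":[-10,300,-50],"twist":[0,0,0.6],"claw":1},
  ],
)

```text
time: 5.95
eef_pos: [0.4624, -0.0521, 0.1936]
tool_rot: [0.0, 0.954, -0.298, -0.002]
force: [1.8, -0.5, -0.7]
gripper_width: 0.0005
finger_force: 0.0
```

```bash
python3 go.py .62 -0.23 .16 -1.0; python3 -c "
from h import *
print(get_image('wrist')['hand_eye'].round(3))"
```

```text
t 5.95 pos [ 0.4624 -0.0521  0.1936] F [ 1.8 -0.5 -0.7] w 0.00047361311625825206 q [-0.09  0.57  0.16  2.09 -0.18  0.5  -1.97]
[231.   56.4  33. ] [0.002 0.002 0.394]
[[ 0.    -0.964 -0.264  0.068]
 [ 1.     0.    -0.     0.001]
 [ 0.    -0.264  0.964 -0.148]
 [ 0.     0.     0.     1.   ]]
```

servo_tool(
  plan=[
    {"translation":[226,45,20],"twist":[0,0,0.13],"claw":1},
    {"translation":[226,45,20],"twist":[0,0,0.26],"claw":1},
    {"translation":[226,45,20],"twist":[0,0,0.4],"claw":1},
    {"translation":[226,45,20],"twist":[0,0,0.4],"claw":1},
    {"translation":[226,45,20],"twist":[0,0,0.4],"claw":1},
  ],
)

```text
time: 6.5
eef_pos: [0.6257, -0.2179, 0.1721]
tool_rot: [0.001, 0.877, -0.48, -0.001]
force: [0.2, -0.7, -0.0]
gripper_width: 0.0002
finger_force: 0.0
```

```bash
python3 look.py .663 -.226 0; python3 go.py .663 -0.226 .06 -1.0
```

```text
key 1126 mean [ 0.6636 -0.2296  0.0469] zmed 0.0473 circ mm [ 663.5 -228.8] 14.9
body 1062 mean [ 0.6611 -0.2357  0.0274] zmed 0.0281 circ mm [ 662.8 -228.9] 36.2
t 6.6 pos [ 0.6258 -0.2191  0.1719] F [-0.6 -0.2  0.3] w 0.00042688555198222843 q [ 0.13  0.83  0.27  1.52 -0.27  0.83 -2.08]
[ 25.6 -28.  111.8] [ 0.003 -0.002 -0.003]
```

servo_tool(
  plan=[
    {"translation":[28,-27,0],"twist":[0,0,0],"claw":1},
    {"translation":[28,-27,40],"twist":[0,0,0],"claw":1},
    {"translation":[28,-27,80],"twist":[0,0,0],"claw":1},
    {"translation":[28,-27,112],"twist":[0,0,0],"claw":1},
    {"translation":[28,-27,112],"twist":[0,0,0],"claw":1},
  ],
)

```text
time: 7.1
eef_pos: [0.6576, -0.2206, 0.0561]
tool_rot: [0.001, 0.878, -0.479, -0.007]
force: [-0.3, 0.5, -1.2]
gripper_width: 0.0007
finger_force: 0.0
```

```bash
python3 go.py .6635 -.228 .046 -1.0
```

```text
t 7.1 pos [ 0.6576 -0.2206  0.0561] F [-0.3  0.5 -1.2] w 0.0007453654209396549 q [ 0.15  1.02  0.23  1.45 -0.3   0.72 -2.07]
[ 9.6 -1.  10. ] [0.008 0.012 0.001]
```

servo_tool(
  plan=[
    {"translation":[0,0,0],"twist":[0,0,0],"claw":1},
    {"translation":[0,0,0],"twist":[0,0,0],"claw":1},
  ],
)

```text
time: 7.3
eef_pos: [0.664, -0.2243, 0.0645]
tool_rot: [-0.0, 0.878, -0.479, 0.001]
force: [-0.6, 0.5, 0.5]
gripper_width: 0.0003
finger_force: 0.0
```

```bash
python3 go.py .6635 -.228 .046 -1.0
```

```text
t 7.3 pos [ 0.664  -0.2243  0.0645] F [-0.6  0.5  0.5] w 0.0003325014303742415 q [ 0.15  1.01  0.23  1.44 -0.3   0.72 -2.07]
[ 2.8  2.4 18.5] [-0.002 -0.002  0.   ]
```

servo_tool(
  plan=[
    {"translation":[3,2,4],"twist":[0,0,0],"claw":1},
    {"translation":[3,2,8],"twist":[0,0,0],"claw":1},
    {"translation":[3,2,12],"twist":[0,0,0],"claw":1},
    {"translation":[3,2,14],"twist":[0,0,0],"claw":1},
    {"translation":[3,2,14],"twist":[0,0,0],"claw":1},
  ],
)

```text
time: 7.8
eef_pos: [0.6626, -0.2276, 0.0482]
tool_rot: [0.0, 0.878, -0.479, -0.0]
force: [-0.8, -0.2, -0.1]
gripper_width: 0.0007
finger_force: 0.0
```

servo_tool(
  plan=[
    {"translation":[0,0,2],"twist":[0,0,0],"claw":1},
    {"translation":[0,0,4],"twist":[0,0,0],"claw":1},
    {"translation":[0,0,6],"twist":[0,0,0],"claw":1},
    {"translation":[0,0,8],"twist":[0,0,0],"claw":1},
    {"translation":[0,0,8],"twist":[0,0,0],"claw":1},
  ],
)

```text
time: 8.3
eef_pos: [0.6631, -0.2278, 0.0405]
tool_rot: [0.0, 0.878, -0.479, 0.0]
force: [0.4, 0.7, 1.0]
gripper_width: 0.0004
finger_force: 0.6
```

servo_tool(
  plan=[
    {"translation":[0,0,1],"twist":[0,0,0],"claw":1},
    {"translation":[0,0,2.5],"twist":[0,0,0],"claw":1},
    {"translation":[0,0,4],"twist":[0,0,0],"claw":1},
    {"translation":[0,0,5],"twist":[0,0,0],"claw":1},
    {"translation":[0,0,5],"twist":[0,0,0],"claw":1},
  ],
)

```text
time: 8.8
eef_pos: [0.6632, -0.2279, 0.0358]
tool_rot: [-0.0, 0.878, -0.479, 0.0]
force: [0.3, 1.0, 5.8]
gripper_width: 0.0003
finger_force: 2.5
```

servo_tool(
  plan=[
    {"translation":[0,0,1],"twist":[0,0,0],"claw":1},
    {"translation":[0,0,2],"twist":[0,0,0],"claw":1},
    {"translation":[0,0,2],"twist":[0,0,0],"claw":1},
  ],
)

```text
time: 9.1
eef_pos: [0.6632, -0.2279, 0.0343]
tool_rot: [-0.0, 0.878, -0.48, 0.0]
force: [-1.0, 0.0, 8.2]
gripper_width: 0.0006
finger_force: 4.0
```

The key is at its stop, so I'll lift off and check.

servo_tool(
  plan=[
    {"translation":[0,0,-4],"twist":[0,0,0],"claw":1},
    {"translation":[0,0,-30],"twist":[0,0,0],"claw":1},
    {"translation":[0,0,-70],"twist":[0,0,0],"claw":1},
    {"translation":[0,0,-110],"twist":[0,0,0],"claw":1},
    {"translation":[0,0,-140],"twist":[0,0,0],"claw":1},
  ],
)

```text
time: 9.6
eef_pos: [0.663, -0.2281, 0.1756]
tool_rot: [0.0, 0.877, -0.48, 0.001]
force: [0.9, -0.6, -0.4]
gripper_width: 0.001
finger_force: 0.0
```

```bash
python3 look.py .663 -.228 0 1; python3 go.py .42 -.30 .18 -1.0
```

```text
key 1792 mean [ 0.6647 -0.2294  0.0359] zmed 0.0354 circ mm [ 664.  -228.8] 27.6
body 1017 mean [ 0.6667 -0.237   0.0271] zmed 0.0281 circ mm [ 663. -229.] 36.3
t 9.7 pos [ 0.6654 -0.2292  0.1783] F [ 0.9 -1.1  0.7] w 0.0003875914898091895 q [ 0.13  0.88  0.28  1.38 -0.27  0.91 -2.09]
[-72.9 244.7  -3.4] [-0.005 -0.007 -0.   ]
```

servo_tool(
  plan=[
    {"translation":[-72,243,0],"twist":[0,0,0],"claw":1},
    {"translation":[-72,243,0],"twist":[0,0,0],"claw":1},
    {"translation":[-72,243,0],"twist":[0,0,0],"claw":1},
    {"translation":[-72,243,0],"twist":[0,0,0],"claw":1},
    {"translation":[-72,243,0],"twist":[0,0,0],"claw":1},
  ],
)

```text
time: 10.2
eef_pos: [0.42, -0.2972, 0.1727]
tool_rot: [0.0, 0.878, -0.479, -0.001]
force: [0.4, -1.2, -1.1]
gripper_width: 0.0005
finger_force: 0.0
```

servo_tool(
  plan=[
    {"translation":[0,0,0],"twist":[0,0,0],"claw":1},
  ],
)

```text
time: 10.3
eef_pos: [0.4132, -0.2993, 0.1728]
tool_rot: [0.002, 0.875, -0.484, -0.005]
force: [0.5, 0.1, -0.4]
gripper_width: 0.0005
finger_force: 0.0
```

```bash
python3 look.py .383 -.324 w3; python3 go.py .383 -.324 .065 -1.0
```

```text
key 1072 mean [ 0.3845 -0.3272  0.0468] zmed 0.0472 circ mm [ 383.4 -326.8] 14.8
body 1067 mean [ 0.3916 -0.3312  0.0272] zmed 0.028 circ mm [ 382.3 -326.4] 36.4
net 0.25 [364.1, 223.5] [ 0.3815 -0.3265  0.0478]
t 10.4 pos [ 0.4213 -0.2976  0.173 ] F [ 0.2  1.2 -0. ] w -5.9699536950095036e-06 q [ 0.4   0.66  0.21  1.97 -0.25  0.54 -1.8 ]
[  1.8  46.4 108. ] [ 0.001  0.002 -0.003]
```

View pics/w3.png

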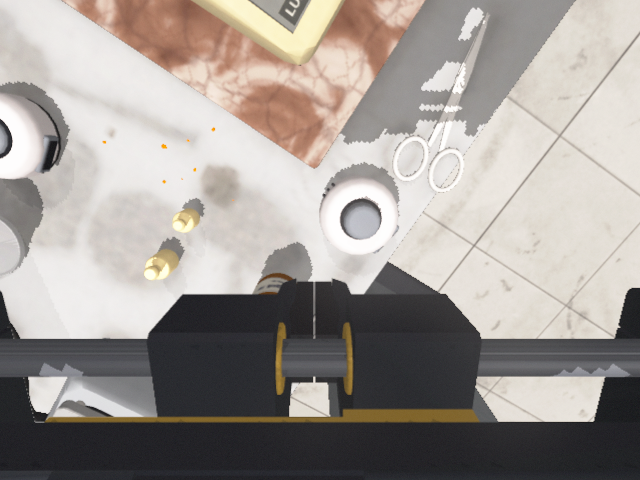

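The wrist view shows the bottle's timer key at (360,218), the bottle partly hidden at (272,285) and scissors at (430,160). I'll move over the key and descend.

servo_tool(
  plan=[
    {"translation":[3,46,0],"twist":[0,0,0],"claw":1},
    {"translation":[3,46,40],"twist":[0,0,0],"claw":1},
    {"translation":[3,46,80],"twist":[0,0,0],"claw":1},
    {"translation":[3,46,108],"twist":[0,0,0],"claw":1},
    {"translation":[3,46,108],"twist":[0,0,0],"claw":1},
  ],
)

```text
time: 10.9
eef_pos: [0.3857, -0.3225, 0.062]
tool_rot: [-0.001, 0.878, -0.478, -0.003]
force: [-0.9, -0.1, 0.8]
gripper_width: 0.0005
finger_force: 0.0
```

servo_tool(
  plan=[
    {"translation":[0,0,0],"twist":[0,0,0],"claw":1},
    {"translation":[0,0,0],"twist":[0,0,0],"claw":1},
    {"translation":[0,0,0],"twist":[0,0,0],"claw":1},
  ],
)

```text
time: 11.2
eef_pos: [0.3869, -0.3253, 0.067]
tool_rot: [0.0, 0.878, -0.479, 0.001]
force: [0.6, -0.3, 1.1]
gripper_width: 0.0005
finger_force: 0.0
```

```bash
python3 go.py .383 -.326 .046 -1.0
```

```text
t 11.2 pos [ 0.3869 -0.3253  0.067 ] F [ 0.6 -0.3  1.1] w 0.00046451910594735185 q [ 0.55  0.84  0.09  2.06 -0.28  0.25 -1.68]
[-1.6  3.6 21. ] [-0.001 -0.003  0.   ]
```

servo_tool(
  plan=[
    {"translation":[-1.5,3,4],"twist":[0,0,0],"claw":1},
    {"translation":[-1.5,3,8],"twist":[0,0,0],"claw":1},
    {"translation":[-1.5,3,12],"twist":[0,0,0],"claw":1},
    {"translation":[-1.5,3,16],"twist":[0,0,0],"claw":1},
    {"translation":[-1.5,3,16],"twist":[0,0,0],"claw":1},
  ],
)

```text
time: 11.7
eef_pos: [0.3821, -0.325, 0.049]
tool_rot: [-0.0, 0.878, -0.48, -0.0]
force: [-1.3, -0.6, -0.0]
gripper_width: 0.0003
finger_force: 0.0
```

servo_tool(
  plan=[
    {"translation":[0,0,2],"twist":[0,0,0],"claw":1},
    {"translation":[0,0,4],"twist":[0,0,0],"claw":1},
    {"translation":[0,0,6],"twist":[0,0,0],"claw":1},
    {"translation":[0,0,8],"twist":[0,0,0],"claw":1},
    {"translation":[0,0,8],"twist":[0,0,0],"claw":1},
  ],
)

```text
time: 12.2
eef_pos: [0.3825, -0.3253, 0.0414]
tool_rot: [0.0, 0.878, -0.479, 0.0]
force: [0.3, -0.7, -1.0]
gripper_width: 0.0003
finger_force: 0.0
```

servo_tool(
  plan=[
    {"translation":[0,0,1],"twist":[0,0,0],"claw":1},
    {"translation":[0,0,2.5],"twist":[0,0,0],"claw":1},
    {"translation":[0,0,4],"twist":[0,0,0],"claw":1},
    {"translation":[0,0,6],"twist":[0,0,0],"claw":1},
    {"translation":[0,0,6],"twist":[0,0,0],"claw":1},
  ],
)

```text
time: 12.7
eef_pos: [0.3824, -0.3253, 0.0355]
tool_rot: [0.0, 0.878, -0.48, 0.0]
force: [-0.2, -0.0, 6.2]
gripper_width: 0.0004
finger_force: 2.7
```

servo_tool(
  plan=[
    {"translation":[0,0,1],"twist":[0,0,0],"claw":1},
    {"translation":[0,0,2],"twist":[0,0,0],"claw":1},
    {"translation":[0,0,2],"twist":[0,0,0],"claw":1},
  ],
)

```text
time: 13.0
eef_pos: [0.3824, -0.3253, 0.0339]
tool_rot: [0.0, 0.878, -0.48, 0.0]
force: [-0.4, 1.1, 9.3]
gripper_width: 0.0004
finger_force: 4.3
```

servo_tool(
  plan=[
    {"translation":[0,0,-4],"twist":[0,0,0],"claw":1},
    {"translation":[0,0,-30],"twist":[0,0,0],"claw":1},
    {"translation":[0,0,-70],"twist":[0,0,0],"claw":1},
    {"translation":[0,0,-110],"twist":[0,0,0],"claw":1},
    {"translation":[0,0,-150],"twist":[0,0,0],"claw":1},
  ],
)

```text
time: 13.5
eef_pos: [0.382, -0.3249, 0.1847]
tool_rot: [-0.0, 0.878, -0.48, -0.001]
force: [1.2, 0.8, -1.1]
gripper_width: 0.0005
finger_force: 0.0
```

servo_tool(
  plan=[
    {"translation":[0,0,0],"twist":[0,0,0],"claw":1},
    {"translation":[0,0,0],"twist":[0,0,0],"claw":1},
    {"translation":[0,0,0],"twist":[0,0,0],"claw":1},
  ],
)

```text
time: 13.8
eef_pos: [0.3818, -0.3245, 0.1824]
tool_rot: [-0.0, 0.878, -0.479, -0.001]
force: [0.9, 0.3, -0.2]
gripper_width: 0.0009
finger_force: 0.0
```

```bash
python3 look.py .383 -.326 0 1; python3 - <<'E'
from h import *
p=get_image("top");W=pts(p)
for n,(u,v) in dict(dish=(254,276),beaker=(411,205),bottle=(452,309),spare=(286,314)).items():
    w=W[v-16:v+17,u-16:u+17].reshape(-1,3);w=w[w[:,2]<.06];b=w[(w[:,2]>.02)]
    print(n,"zmax",np.percentile(w[:,2],97).round(4),"ctr",((b.max(0)+b.min(0))/2).round(4))
cv2.imwrite("pics/end.png",p["img"])
E
```

```text
key 1708 mean [ 0.3838 -0.3274  0.0359] zmed 0.0354 circ mm [ 383.4 -326.7] 27.6
body 982 mean [ 0.3864 -0.3341  0.0271] zmed 0.028 circ mm [ 382.3 -327.2] 36.3
dish zmax 0.0369 ctr [0.4725 0.1967 0.0304]
beaker zmax 0.0373 ctr [ 0.6637 -0.2265  0.0317]
bottle zmax 0.0375 ctr [ 0.383  -0.3222  0.0308]
spare zmax 0.0472 ctr [0.372  0.1104 0.0363]
```

View pics/end.png

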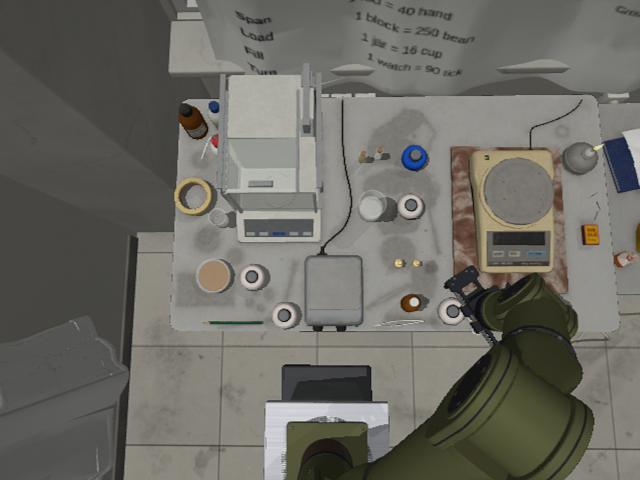

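The picture shows everything standing where it was: timers at (254,277), (411,206) and (452,310), and the spare at (286,315). The three sample keys are down, the spare's is up, and the gripper is clear of everything.

```bash
python3 -c "
from rig import *
print(sign_off())"
```

```text
the job is handed in; nothing more can be done
None
```

I pressed the dish, beaker and bottle timer keys in that order until each stayed down; the spare was left unpressed, nothing was moved, and the job was handed in at about 14 s.

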